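# Take a cured glue-up out of its stacked press

## Task

The glue has cured, so take the stacked press apart from the top down, without shoving what still lies underneath: first put the steel weight on the black rubber pad, then put the red pressing block in the red tray and the blue one in the blue tray (either one first), and last lay the striped board on the green mat. Each piece ends lying flat, in the middle of its place and lined up lengthwise with it; set the pieces down rather than dropping them.

Things in the scene. Friction and masses are not known exactly. Their poses are not given: they have to be found in the camera images.
- weight: plain bright steel bar, 34 x 130 x 20 mm (x, y, z), 0.5 to 0.85 kg, the top of the stack: it lies across both pressing blocks, roughly along the board. Origin: centre of its underside; long axis y, z up. At the start its underside is 58 mm above the table; between the two blocks there is open room of about 44 mm below it.
- red_caul: pressing block (caul), wood painted red all over, 84 x 40 x 36 mm (x, y, z), about 90 g. Lies crosswise on the board, under one half of the steel weight, its centre about 42 mm from the board's centre along the board. Origin: centre of its underside (22 mm above the table at the start); long axis x, z up. Which half of the board it is on varies.
- blue_caul: the same pressing block painted blue, on the other half of the board, with the same size and axes.
- board: glued-up board of light and dark wooden strips running lengthwise, 56 x 160 x 22 mm (x, y, z), about 0.15 kg, the bottom of the stack, lying loose on the table. Origin: centre of its underside; long axis y, z up.
- rubber_pad: black rubber pad fixed to the table, 62 x 158 mm, 4 mm thick: the steel weight's place. Origin: centre of its underside, on the table; its top is 4 mm above it. Long axis y.
- red_tray: shallow red tray fixed to the table, outside 70 x 114 mm (x, y), inside 62 x 106 mm, floor 4 mm thick, rim 8 mm above the table: the red block's place, the block's long x axis along the tray's long y axis. Origin: centre of its underside, on the table.
- blue_tray: shallow blue tray, the same as the red one: the blue block's place, the block's long x axis along the tray's long y axis. Origin: centre of its underside, on the table.
- green_mat: green mat fixed to the table, 90 x 190 mm, 4 mm thick: the board's place. Origin: centre of its underside, on the table; its top is 4 mm above it. Long axis y.

How it is judged:
By the outcome, as a careful person would: the job done as asked, in the order asked, and still so for the second after the job is handed in, with the robot touching nothing.
It also fails if it takes over 128 s, if anything falls off the work surface, if the arm or the gripper's body presses on something with over 40 N, if the wrist force passes 120 N, or if a joint passes its speed limit or range.

## Robot

A 6-joint arm with a two-finger parallel gripper is mounted at the origin on the work surface. World frame = base frame: x ahead of the robot, y to its left, z up, the work surface at z = 0. Lengths are in m, angles in rad, forces in N, time in s.
With the tool pointing down it reaches from about 0.225 to 0.725 m from the base axis. Payload 3.1 kg.
Tool frame: the origin (TCP) lies at the very end of the fingers, on their centre line; the grasp point (between the pads) lies 19 mm behind it; z points along the fingers, y is the line along which they close (so a half turn about z gives the same grasp; the last joint's range is limited). The gripper opens to 85 mm and grips with 20 to 120 N. Pads are 22 mm wide; open, the fingers measure 114 mm over their backs; the gripper's body (76 mm by 85 mm) begins 54 mm behind the grasp point. The pads swing forward as they close: fully open they stand 13 mm farther back than shut.
Start: joints at [1.141, 0.048, 0.099, 1.622, 0, 1.443], TCP at [0.156, 0.501, 0.231] pointing down, gripper open.
Joint ranges: [-2.91, 2.91], [-0.99, 1.94], [-1.21, 1.42], [-2.12, 2.29], [-1.49, 1.47], [-3.14, 3.14]. Speed limits (rad/s): [2.79, 2.79, 3.14, 3.14, 3.14, 3.14].

## Interface

Orientations are given as a 3x3 rotation matrix whose columns are the frame's x, y, z axes.
In Python, from station import read_state, viewer, workorder gives the robot as it stands.
- The arm moves only by the shell command python3 -m handwheel 'ROWS' [FORCE]. ROWS is text: rows parted by semicolons, each of 5 numbers parted by spaces: the shift along the tool's x, y, z in cm, then the turn about the tool's z in degrees, then the finger opening in cm, from 0 to 8.54. A call has 1 to 8 rows; each row is the pose to reach, as a shift and turn from the pose commanded when the call began, along the tool's axes at that moment; what a row does not reach only later rows make up. A row lasts 1/10 s, in which the tool goes at most 50 mm and 8.59 degrees, less where a joint would pass 70% of its speed; a pose out of reach is approached as far as the arm can. A call with a gripper value outside its range is refused whole. The fingers move at their own pace and stop on an object; FORCE is the grip in N (left out, the last holds). Time passes only in rows, so rows that repeat a pose let the fingers close. It gives the time, the measured TCP pose, the force, the opening and the grip force at its end, in the units of the state.
- read_state(): the state, without advancing time (a new reading comes with each control period).
- viewer.snapshot(name): name is "scene" or "top" or "wrist"; returns a dict with "color" (420x560x3 uint8, red, green, blue), "fovy" (degrees; the focal length in pixels is half the picture's height over the tangent of half this angle, whatever the lens; pixels are square), "cx", "cy" (the principal point, pixels), "position" and "orientation" of the camera in the world; the wrist camera has in their place "tool_from_camera" (4x4, takes a point from camera to tool coordinates, whose origin is the TCP and whose axes are the flange's). Camera axes: x right, y up, looking along -z (the intrinsics and any distortion apply to the point x, -y, -z); pixel columns grow to the right and rows downward; lengths in m; the calibration is good to about 2 mm. A picture is of the moment at which its call begins: read the wrist's pose just before it. There is no depth.
- workorder.job_done(): hands the job in; it is judged then, once.
Trained networks look in the newest picture that a camera, given by its name, has taken for a name from the list of things; names that differ only in an ending like _2 or _b are one class to them, and where a whole thing is asked for, a point or a joint stands for the part that bears it (a point fixed in the world has none). Each returns a list of dicts, best first, with "p" (0 to 1); they miss things now and then, are a little off and sometimes report something else, mostly with a low value. They report only what shows in the picture. A call takes as long as a camera call.
- viewer.look_for(camera, label): "point" ([column, row] in pixels, amid what is visible of it).
The state is a dict: "clock": time; "joints": joint angles; "dq": joint speeds; "tau": joint torques, N m; "tcp_pos": TCP position; "eef_rot": TCP orientation; "wrist_force": force on the tool from outside, world axes, zero at the start; "wrist_torque": the same for the moment, N m; "opening": finger opening in m; "finger_force": force on a finger pad.
Only numpy, scipy, OpenCV 4.12 (cv2) and the standard library are available. Lean on these libraries where they do the work, as an engineer would, in place of code of your own. Each camera call takes 0.05 s, during which the arm holds its last target. There are 200 camera calls.

## Working session

There is one attempt and no reset: what is moved stays moved. The work goes in short steps, Python scripts to look and compute and a shell command to move; the robot and the scene stay as the last step left them, time stands still between calls to the robot, and variables do not carry over. Pictures are saved under pics/ and viewed, at most 14 in all, crops included, and the job is handed in when it is done.

```bash
ls; mkdir -p pics; python3 - <<'E'
from station import read_state, viewer
import cv2
s=read_state(); print(s['clock'],s['tcp_pos'],s['eef_rot'],s['opening'])
for c in ['top','scene']:
    r=viewer.snapshot(c); print({k:v for k,v in r.items() if k!='color'})
    cv2.imwrite(f'pics/{c}0.png',r['color'][:,:,::-1])
    for l in ['weight','red_caul','blue_caul','board','rubber_pad','red_tray','blue_tray','green_mat']:
        print(l,[(d['point'],round(d['p'],2)) for d in viewer.look_for(c,l)[:2]])
E
```

```text
pics
0.0 [0.15581576 0.50070157 0.23012498] [[-9.54800228e-01  2.97246686e-01 -9.65533151e-04]
 [ 2.97248113e-01  9.54797907e-01 -2.12534146e-03]
 [ 2.90138326e-04 -2.31627941e-03 -9.99997275e-01]] 0.0854805449828221
{'fovy': 56.38032814862227, 'cx': 280.20658855066034, 'cy': 205.73619129303052, 'position': array([ 0.50519093, -0.00843197,  1.15851267]), 'orientation': array([[ 0.02431592,  0.99934113, -0.0269452 ],
       [-0.99947722,  0.02372709, -0.02196151],
       [-0.02130771,  0.02746513,  0.99939564]])}
weight [([282.6, 240.4], 0.91)]
red_caul []
blue_caul [([263.9, 227.6], 0.75), ([293.4, 236.1], 0.55)]
board [([279.2, 228.4], 0.62)]
rubber_pad []
red_tray [([348.7, 164.8], 0.76), ([281.0, 240.4], 0.45)]
blue_tray [([233.4, 160.3], 0.64), ([261.7, 241.6], 0.29)]
green_mat [([170.7, 226.9], 0.82)]
{'fovy': 53.45112093440398, 'cx': 286.1048584695975, 'cy': 209.26021932082037, 'position': array([1.06825323, 0.30481353, 0.95559547]), 'orientation': array([[-0.48704528, -0.73097594,  0.47797601],
       [ 0.87335701, -0.40394875,  0.27216343],
       [-0.00586711,  0.54999962,  0.8351443 ]])}
weight [([309.1, 181.3], 0.78)]
red_caul [([317.3, 199.9], 0.55)]
blue_caul [([291.3, 183.5], 0.54)]
board [([324.8, 203.7], 0.94)]
rubber_pad [([196.5, 150.5], 0.79)]
red_tray [([205.5, 221.3], 0.8), ([196.1, 150.6], 0.25)]
blue_tray [([321.5, 279.8], 0.73), ([203.1, 218.7], 0.26)]
green_mat [([414.4, 250.4], 0.94)]
```

```bash
python3 - <<'E'
import cv2
a=cv2.imread('pics/top0.png'); cv2.imwrite('pics/top0c.png',cv2.resize(a[120:320,120:420],None,fx=2.6,fy=2.6,interpolation=cv2.INTER_CUBIC))
E
```

```text
(no output)
```

View pics/top0.png

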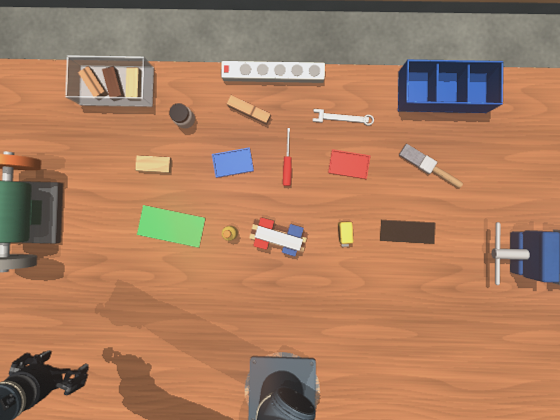

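View pics/top0c.png

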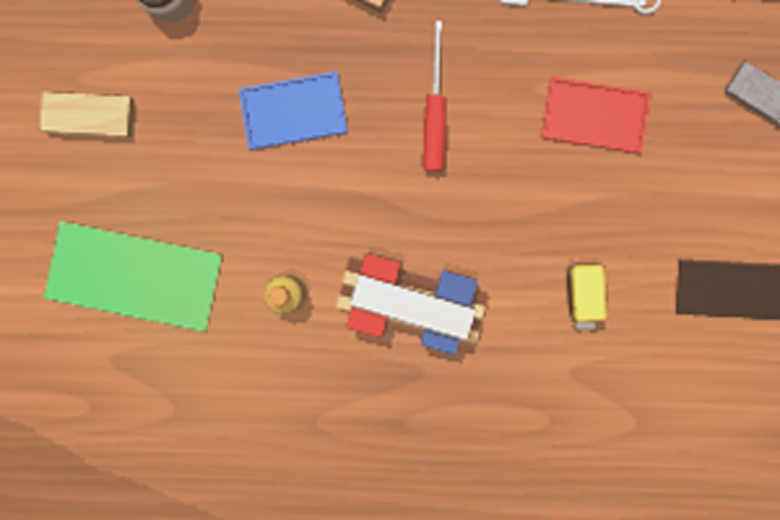

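View pics/scene0.png

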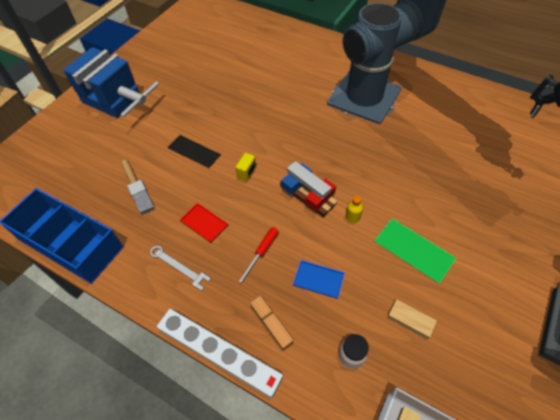

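The top view shows the stack at (279,237), with steel on top, red at left (+y) and blue at right. Pad is at (407,232), red tray (349,164), blue tray (233,162), green mat (171,226). Next to the stack are a glue bottle at (229,233) and a yellow item at (346,234). Next I'll measure by colour segmentation.

```bash
cat > h.py <<'E'
import numpy as np, cv2
from station import read_state, viewer
def cam(r, s=None):
    f=r['color'].shape[0]/2/np.tan(np.radians(r['fovy'])/2)
    if 'position' in r: return f,np.array(r['position']),np.array(r['orientation'])
    T=np.array(r['tool_from_camera']); R=np.array(s['eef_rot'])
    return f,R@T[:3,3]+s['tcp_pos'],R@T[:3,:3]
def world(r,px,z,s=None):
    f,p,R=cam(r,s); px=np.atleast_2d(px).astype(float)
    d=np.c_[(px[:,0]-r['cx'])/f,-(px[:,1]-r['cy'])/f,-np.ones(len(px))]@R.T
    return p+d*((z-p[2])/d[:,2])[:,None]
def pix(r,w,s=None):
    f,p,R=cam(r,s); c=(np.atleast_2d(w)-p)@R
    return np.c_[r['cx']+f*c[:,0]/-c[:,2], r['cy']+f*c[:,1]/c[:,2]]
def masks(img):
    h,sv,v=[a.astype(int) for a in cv2.split(cv2.cvtColor(img,cv2.COLOR_RGB2HSV))]
    return dict(red=((h<4)|(h>174))&(sv>150)&(v>90), blue=(h>105)&(h<125)&(sv>110)&(v>60),
      green=(h>45)&(h<80)&(sv>90)&(v>90), black=(v<75), steel=(sv<40)&(v>130))
def rect(r,m,near,z,s=None,rad=60):
    """Rectangle of the mask blob nearest a pixel, on plane z: centre, (short,long) mm, angle of long axis deg, blob px"""
    m=m.astype(np.uint8)
    n,lab,st,ce=cv2.connectedComponentsWithStats(m)
    ok=[i for i in range(1,n) if st[i,4]>60 and np.hypot(*(ce[i]-near))<rad]
    if not ok: return None
    i=min(ok,key=lambda i:np.hypot(*(ce[i]-near)))
    c=max(cv2.findContours((lab==i).astype(np.uint8),0,cv2.CHAIN_APPROX_NONE)[0],key=len)[:,0]
    w=world(r,c,z,s)[:,:2]*1000
    b=cv2.boxPoints(cv2.minAreaRect(w.astype(np.float32)))
    e1,e2=b[1]-b[0],b[2]-b[1]
    l,sh=(e1,e2) if np.hypot(*e1)>np.hypot(*e2) else (e2,e1)
    a=np.degrees(np.arctan2(l[1],l[0]))%180
    return np.round(b.mean(0),1),np.round([np.hypot(*sh),np.hypot(*l)],1),round(float(a),1),int(st[i,4])
E
python3 - <<'E'
from h import *
r=viewer.snapshot('top'); m=masks(r['color'])
for n,k,p,z in [('weight','steel',(279,237),.078),('redtray','red',(349,164),.008),('bluetray','blue',(233,162),.008),('mat','green',(171,226),.004),('pad','black',(407,232),.004)]:
    print(n,rect(r,m[k],p,z))
for n,p in [('bottle',(229,233)),('yellow',(346,234)),('screwdr',(288,170))]: print(n,world(r,p,.03))
s=read_state(); w=viewer.snapshot('wrist'); print(w['tool_from_camera'],w['fovy'])
E
```

```text
weight (array([445.3,  18.6], dtype=float32), array([ 35.5, 129.3], dtype=float32), 75.3, 575)
redtray (array([ 664. , -181.2], dtype=float32), array([ 68.7, 111.9], dtype=float32), 82.1, 889)
bluetray (array([662. , 161.6], dtype=float32), array([ 68. , 111.4], dtype=float32), 101.3, 841)
mat (array([469.1, 340.1], dtype=float32), array([ 88.9, 188.4], dtype=float32), 79.8, 1900)
pad None
bottle [[0.45346115 0.16215177 0.03      ]]
yellow [[ 0.45908193 -0.17416131  0.03      ]]
screwdr [[ 0.63936665 -0.0036283   0.03      ]]
[[-2.73731515e-04  9.63465408e-01  2.67832657e-01  6.62755805e-02]
 [ 9.99999733e-01  8.23162286e-05  7.25910742e-04  3.84261948e-05]
 [ 6.77342915e-04  2.67832785e-01 -9.63465174e-01 -1.42548246e-01]
 [ 0.00000000e+00  0.00000000e+00  0.00000000e+00  1.00000000e+00]] 67.37022323821284
```

```bash
cat >> h.py <<'E'
def go(x,y,z,yaw,long=False):
    """Row (cm, deg) from here to TCP x,y,z (mm), tool-y axis at yaw deg (mod 180, least turn of j6 range)"""
    s=read_state(); R=np.array(s['eef_rot'])
    d=(np.array([x,y,z])/1000-s['tcp_pos'])@R*100
    now=np.degrees(np.arctan2(R[1,1],R[0,1])); t=now-yaw
    t=(t+180)%360-180
    print('row',np.round(d,2),'turn',round(t,1),'j6',round(float(s['joints'][5]),2),'t',round(s['clock'],2))
def tool_yaw():
    R=np.array(read_state()['eef_rot']); return np.degrees(np.arctan2(R[1,1],R[0,1]))
def shot(c,name=None):
    s=read_state(); r=viewer.snapshot(c)
    if name: cv2.imwrite(f'pics/{name}.png',r['color'][:,:,::-1])
    return s,r
E
R="-43.5 -10.7 -2 72.7 8.5"
python3 -m handwheel "-5 -1.2 0 8 8.5;-10 -2.5 0 16 8.5;-15 -3.7 -0.5 24 8.5;-20 -4.9 -1 32 8.5;-25 -6.1 -1 40 8.5;-29 -7.1 -1 48 8.5;-33 -8.1 -1.5 56 8.5;-37 -9.1 -1.5 64 8.5"
python3 -m handwheel "-4 -1 -0.5 8.7 8.5;-6 -1.5 -0.5 8.7 8.5;-6 -1.5 -0.5 8.7 8.5;-6 -1.5 -0.5 8.7 8.5"
python3 -c "
from h import *
go(540,270,250,0)"
```

```text
clock: 1.8
tcp_pos: [0.4841, 0.3031, 0.247]
eef_rot: [[-0.145, 0.989, 0.001], [0.989, 0.145, 0.001], [0.001, 0.001, -1.0]]
wrist_force: [-0.2, 1.3, 0.3]
opening: 0.0852
finger_force: 0.0
clock: 2.2
tcp_pos: [0.4768, 0.2428, 0.2515]
eef_rot: [[0.001, 1.0, 0.0], [1.0, -0.001, 0.001], [0.001, 0.0, -1.0]]
wrist_force: [-0.7, 0.7, -0.6]
opening: 0.0852
finger_force: 0.0
row [2.72 6.32 0.15] turn -0.0 j6 1.92 t 2.2
```

```bash
python3 -m handwheel "2.5 5 0 0 8.5;2.5 6 0 0 8.5;2.5 6 0 0 8.5;2.5 6 0 0 8.5" | tail -0
python3 - <<'E'
from h import *
s,r=shot('wrist','w1'); m=masks(r['color']); print(s['tcp_pos'],s['clock'])
for n,k,g,z in [('bluetray','blue',(.662,.1616),.008),('mat','green',(.469,.340),.004),('weight','steel',(.445,.0186),.078)]:
    p=pix(r,[*g,z],s)[0]; print(n,p.round(),rect(r,m[k],p,z,s))
go(540,-250,250,0)
E
```

```text
[0.53588549 0.26881078 0.25117751] 2.6
bluetray [377. 260.] (array([662.8, 163.7], dtype=float32), array([ 69.7, 114.1], dtype=float32), 101.5, 3263)
mat [226. 120.] (array([470.4, 340.6], dtype=float32), array([ 89.3, 189.7], dtype=float32), 79.9, 12541)
weight [209. 389.] (array([460.2,  66.2], dtype=float32), array([32.6, 34.4], dtype=float32), 74.6, 383)
row [-51.86   0.34   0.17] turn 0.1 j6 1.92 t 2.65Exception ignored on flushing sys.stdout:
BrokenPipeError: [Errno 32] Broken pipe
```

View pics/w1.png

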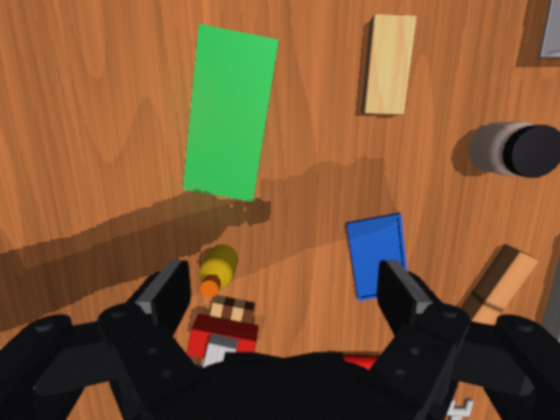

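Wrist view: the mat is at (230,112) and the blue tray at (378,256). Both sizes check out, and the bottle stands close to the stack's red end at (218,270). Next I'll look at the right side.

```bash
python3 -m handwheel "-5 0 0 0 8.5;-10 0 0 0 8.5;-15 0 0 0 8.5;-20 0 0 0 8.5;-25 0 0 0 8.5;-30 0 0 0 8.5;-35 0 0 0 8.5;-40 0 0 0 8.5" >/dev/null
python3 -m handwheel "-5 0 0 0 8.5;-10 0 0 0 8.5;-15 0 0 0 8.5;-18 0 0 0 8.5;-20 0 0 0 8.5;-20 0 0 0 8.5;-20 0 0 0 8.5" >/dev/null
python3 - <<'E'
from h import *
s,r=shot('wrist','w2'); m=masks(r['color']); print(s['tcp_pos'],s['clock'])
for n,k,g,z in [('redtray','red',(.664,-.181),.008),('pad','black',(.46,-.340),.004),('weight','steel',(.445,.0186),.078)]:
    p=pix(r,[*g,z],s)[0]; print(n,p.round(),rect(r,m[k],p,z,s))
print(viewer.look_for('wrist','rubber_pad'))
go(445,19,200,-14.7)
E
```

```text
[ 0.53636473 -0.33154599  0.25231593] 4.15
redtray [397.  45.] (array([ 665. , -184.9], dtype=float32), array([ 70. , 106.4], dtype=float32), 82.0, 6284)
pad [222. 185.] (array([ 473.1, -355.2], dtype=float32), array([ 60.3, 154.3], dtype=float32), 87.9, 5520)
weight [ 156. -280.] None
[{'point': [233.9, 193.6], 'p': 0.91}]
row [34.99 -9.13  5.22] turn 14.8 j6 0.91 t 4.25
```

View pics/w2.png

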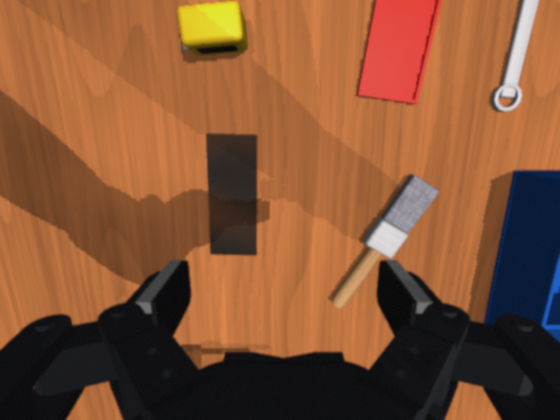

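The pad spans (207..256, 135..254) with a gripper shadow across it, and the red tray is cut off at the top edge. I'll check the pad angle and then go to the stack.

```bash
python3 - <<'E'
from h import *
s=read_state(); r=viewer.snapshot('wrist'); t=viewer.snapshot('top')
for n,im,ss,p in [('w',r,s,(232,194)),('t',t,None,(407,232))]:
    v=im['color'].max(2)
    for th in (60,70,80,90): print(n,th,rect(im,v<th,p,.004,ss,40))
E
python3 -m handwheel "4.5 -1.1 0.5 5 8.5;9 -2.3 1 10 8.5;13.5 -3.5 2 15 8.5;18 -4.7 3 15 8.5;22.5 -5.9 4 15 8.5;27 -7 5 15 8.5;31 -8.1 5 15 8.5;34 -8.9 5 15 8.5" >/dev/null
python3 -m handwheel "1 0 0 0 8.5;1 0 0 0 8.5;1 0 0 0 8.5" >/dev/null
python3 - <<'E'
from h import *
s,r=shot('wrist','w3'); m=masks(r['color']); print(s['tcp_pos'],s['clock'])
print(rect(r,m['steel'],pix(r,[.445,.0186,.078],s)[0],.078,s))
E
```

```text
w 60 (array([ 473., -356.], dtype=float32), array([ 58.9, 151.9], dtype=float32), 87.9, 4582)
w 70 (array([ 472.9, -355.2], dtype=float32), array([ 59.4, 153.9], dtype=float32), 88.0, 5460)
w 80 (array([ 473.3, -355.2], dtype=float32), array([ 60.8, 154.5], dtype=float32), 88.0, 5559)
w 90 (array([ 473. , -354.9], dtype=float32), array([ 61.7, 155.6], dtype=float32), 88.0, 5684)
t 60 None
t 70 None
t 80 None
t 90 None
[0.4505228  0.01712538 0.20148698] 5.45
(array([452.9,  37.6], dtype=float32), array([33.2, 91.3], dtype=float32), 74.8, 3995)
```

View pics/w3.png

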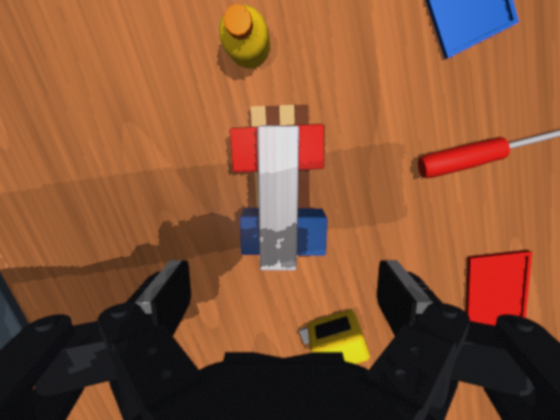

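The stack shows whole: the steel runs from (258..298,126) to (261..297,270), red is about (278,148), blue about (284,232). I'll map the corners.

```bash
python3 - <<'E'
from h import *
s=read_state(); r=viewer.snapshot('wrist'); im=r['color']
v=cv2.cvtColor(im,cv2.COLOR_RGB2HSV).astype(int)
m=(v[:,:,1]<70)&(v[:,:,2]>75); print('w',rect(r,cv2.morphologyEx(m.astype(np.uint8),cv2.MORPH_CLOSE,np.ones((3,3))),(278,195),.078,s))
c=world(r,[(258,125.5),(298.5,125.5),(297,270),(260.5,270)],.078,s)[:,:2]*1000;print(c.round(1),c.mean(0))
for a,b in[(3,0),(2,1)]: d=c[b]-c[a];print(np.hypot(*d),np.degrees(np.arctan2(d[1],d[0])))
mm=masks(im)
for k,R in (('red',(100,190,220,335)),('blue',(195,270,230,340))):
    a=np.zeros_like(mm[k]);a[R[0]:R[1],R[2]:R[3]]=mm[k][R[0]:R[1],R[2]:R[3]]
    y,x=np.nonzero(a); w=world(r,np.c_[x,y],.058,s)[:,:2]*1000
    b=cv2.minAreaRect(w.astype(np.float32)); print(k,b)
go(446,18,110,-14.7)
E
```

```text
w (array([447.6,  19.8], dtype=float32), array([ 35.8, 129.5], dtype=float32), 75.7, 5698)
[[449.1  85.1]
 [481.   76.5]
 [447.8 -48.1]
 [415.2 -39.4]] [448.2709886   18.52865799]
129.03930216981686 74.74390272132521
129.03966970270542 75.08575296453242
red ((458.5604553222656, 62.4613037109375), (39.601226806640625, 82.07760620117188), 76.8731460571289)
blue ((443.5702209472656, -15.229248046875), (44.664424896240234, 81.0874252319336), 74.95926666259766)
row [ 0.03 -0.48  9.13] turn -0.4 j6 1.72 t 5.55
```

```bash
python3 - <<'E'
from h import *
go(448,20.5,59,-15)
E
```

```text
row [ 0.33 -0.35 14.23] turn -0.1 j6 1.72 t 5.55
```

```bash
python3 -m handwheel "0.3 -0.35 3 0 8.5;0.3 -0.35 6 0 8.5;0.3 -0.35 9 0 8.5;0.3 -0.35 11 0 8.5;0.3 -0.35 13 0 8.5;0.3 -0.35 14.2 0 8.5;0.3 -0.35 14.2 0 7;0.3 -0.35 14.2 0 5" 80
python3 -m handwheel "0 0 0 0 4.2;0 0 0 0 4.2;0 0 0 0 4.2"
python3 - <<'E'
from h import *
s,r=shot('wrist','w4'); go(448,20.5,59,-15); print(s['opening'])
E
```

```text
clock: 6.35
tcp_pos: [0.448, 0.0207, 0.0598]
eef_rot: [[0.26, 0.966, 0.0], [0.966, -0.26, -0.0], [-0.0, 0.0, -1.0]]
wrist_force: [-0.2, -0.1, -0.2]
opening: 0.0584
finger_force: 0.0
clock: 6.65
tcp_pos: [0.4484, 0.0212, 0.0603]
eef_rot: [[0.259, 0.966, 0.002], [0.966, -0.259, -0.0], [0.0, 0.002, -1.0]]
wrist_force: [-0.4, 0.5, -1.2]
opening: 0.042
finger_force: 0.0
row [-0.08  0.    0.11] turn 0.0 j6 1.73 t 6.7
0.04199204431500457
```

View pics/w4.png

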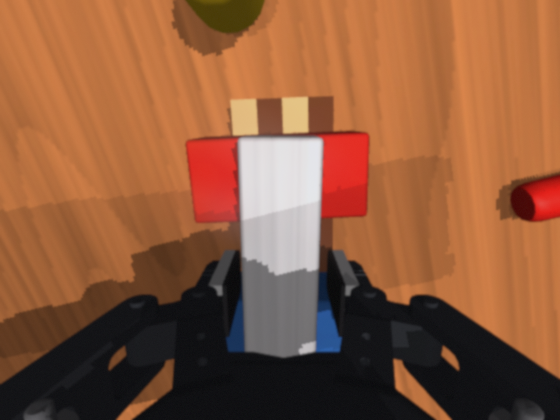

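The fingers straddle the steel centrally, at about x 283 against the bar's 281. Next I'll close and lift.

```bash
python3 -m handwheel "0 0 0 0 3.8;0 0 0 0 3.6;0 0 0 0 3.3;0 0 0 0 3;0 0 0 0 2.8;0 0 0 0 2.8"
python3 -m handwheel "0 0 -0.3 0 2.8;0 0 -0.8 0 2.8;0 0 -1.5 0 2.8;0 0 -3 0 2.8;0 0 -5 0 2.8;0 0 -7 0 2.8;0 0 -9 0 2.8;0 0 -9 0 2.8"
python3 - <<'E'
from h import *
s,r=shot('wrist','w5'); go(473,-355,150,-2); 
E
```

```text
clock: 7.3
tcp_pos: [0.4472, 0.0214, 0.0598]
eef_rot: [[0.258, 0.966, -0.001], [0.966, -0.258, 0.0], [0.0, -0.001, -1.0]]
wrist_force: [-3.4, 0.7, 4.7]
opening: 0.0325
finger_force: 80.2
clock: 8.1
tcp_pos: [0.4499, 0.021, 0.1525]
eef_rot: [[0.259, 0.966, 0.006], [0.966, -0.259, -0.001], [0.001, 0.006, -1.0]]
wrist_force: [1.0, -0.4, -5.5]
opening: 0.0324
finger_force: 80.5
row [-35.7   12.06   0.09] turn -13.0 j6 1.73 t 8.15
```

View pics/w5.png

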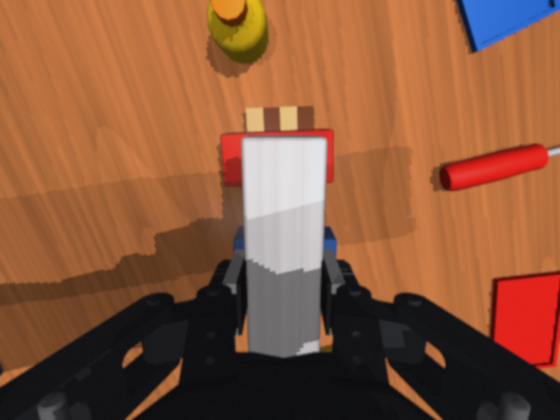

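Steel is held level and straight, and the cauls look unmoved. I'll work out where the bar sits in the hand, then carry it.

```bash
python3 - <<'E'
from h import *
s=read_state(); r=viewer.snapshot('wrist')
z=s['tcp_pos'][2]+.018
c=(world(r,[(242.5,137),(327,137),(320,354),(246.5,354)],z,s)-s['tcp_pos'])@np.array(s['eef_rot'])*1000
print(c.round(1), c.mean(0))
E
python3 -m handwheel "-4 1.3 0 -2 2.8;-8 2.7 0 -4 2.8;-12 4 0 -6 2.8;-16 5.4 0 -8 2.8;-20 6.7 0 -10 2.8;-24 8 0 -12 2.8;-28 9.4 0 -13 2.8;-32 10.7 0 -13 2.8" >/dev/null
python3 -c "
from h import *
go(473,-355,100,-2)"
```

```text
[[ 62.6 -14.2 -18. ]
 [ 62.6  18.4 -17.9]
 [-36.8  18.8 -18. ]
 [-36.7 -15.8 -18.1]] [ 12.91894915   1.80951134 -17.98725694]
row [-3.85  0.74  4.64] turn 0.0 j6 0.89 t 9.0
```

```bash
python3 -m handwheel "-3 0.5 0 0 2.8;-3.7 0.7 2 0 2.8;-3.7 0.7 4 0 2.8;-3.7 0.7 4.5 0 2.8;-3.7 0.7 4.5 0 2.8;-3.7 0.7 4.5 0 2.8" 
python3 - <<'E'
from h import *
s,r=shot('wrist','w6'); go(471.6,-352.6,6,-2)
E
```

```text
clock: 9.6
tcp_pos: [0.4738, -0.3523, 0.1041]
eef_rot: [[0.034, 0.999, -0.0], [0.999, -0.034, 0.0], [0.0, -0.0, -1.0]]
wrist_force: [-0.1, -0.8, -6.9]
opening: 0.0321
finger_force: 80.5
row [ 0.02 -0.28  9.91] turn 0.0 j6 0.85 t 9.65
```

View pics/w6.png

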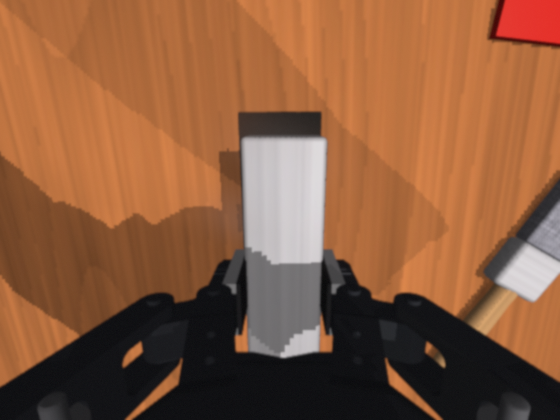

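The pad's far end shows at (239..321,112), and the bar lies parallel above it. I'll check its offset.

```bash
python3 - <<'E'
from h import *
s=read_state(); r=viewer.snapshot('wrist')
c=(world(r,[(239,112),(321.5,112)],.004,s)-s['tcp_pos'])@np.array(s['eef_rot'])*1000
b=(world(r,[(242.5,137),(326.5,137)],s['tcp_pos'][2]+.018,s)-s['tcp_pos'])@np.array(s['eef_rot'])*1000
print(c.round(1),b.round(1))
E
```

```text
[[ 75.2 -31.3 101. ]
 [ 75.2  29.6 101.1]] [[ 62.3 -14.2 -18.1]
 [ 62.3  18.1 -18. ]]
```

```bash
python3 -m handwheel "-0.05 -0.28 2 0 2.8;-0.05 -0.28 4.5 0 2.8;-0.05 -0.28 6.5 0 2.8;-0.05 -0.28 8 0 2.8;-0.05 -0.28 8.8 0 2.8;-0.05 -0.28 9.3 0 2.8;-0.05 -0.28 9.5 0 2.8;-0.05 -0.28 9.5 0 2.8" 
python3 -m handwheel "0 0 0.15 0 2.8;0 0 0.3 0 2.8;0 0 0.3 0 2.8;0 0 0.3 0 2.8"
```

```text
clock: 10.5
tcp_pos: [0.4715, -0.3536, 0.0101]
eef_rot: [[0.035, 0.999, 0.001], [0.999, -0.035, -0.001], [-0.001, 0.001, -1.0]]
wrist_force: [0.1, -0.3, -6.6]
opening: 0.032
finger_force: 80.5
clock: 10.9
tcp_pos: [0.4711, -0.3532, 0.0064]
eef_rot: [[0.035, 0.999, 0.0], [0.999, -0.035, -0.0], [-0.0, 0.0, -1.0]]
wrist_force: [0.4, 1.0, -6.1]
opening: 0.0318
finger_force: 80.5
```

```bash
python3 -m handwheel "0 0 0.05 0 2.8;0 0 0.1 0 2.8;0 0 0.1 0 2.8"; python3 -m handwheel "0 0 0.05 0 2.8;0 0 0.1 0 2.8;0 0 0.1 0 2.8"
```

```text
clock: 11.2
tcp_pos: [0.4711, -0.3533, 0.0059]
eef_rot: [[0.035, 0.999, 0.0], [0.999, -0.035, -0.0], [-0.0, 0.0, -1.0]]
wrist_force: [-0.3, 0.8, -4.0]
opening: 0.0323
finger_force: 81.0
clock: 11.5
tcp_pos: [0.4712, -0.3532, 0.0058]
eef_rot: [[0.035, 0.999, 0.0], [0.999, -0.035, -0.001], [-0.001, 0.0, -1.0]]
wrist_force: [-4.0, 3.7, 6.2]
opening: 0.032
finger_force: 82.1
```

Contact has been made. I'll open gently (only partway, so the fingers clear), then retreat and check.

```bash
python3 -m handwheel "0 0 0 0 3.4;0 0 -0.1 0 3.8;0 0 -0.2 0 4.4;0 0 -0.2 0 5;0 0 -0.2 0 5" 
python3 -m handwheel "0 0 -2 0 5.5;0 0 -5 0 7;0 0 -9 0 8.5;0 0 -14 0 8.5;0 0 -19 0 8.5;0 0 -21 0 8.5;0 0 -21 0 8.5"
python3 - <<'E'
from h import *
s,r=shot('wrist','w7')
v=cv2.cvtColor(r['color'],cv2.COLOR_RGB2HSV).astype(int)
m=(v[:,:,1]<70)&(v[:,:,2]>75)
print('w',rect(r,cv2.morphologyEx(m.astype(np.uint8),cv2.MORPH_CLOSE,np.ones((3,3))),pix(r,[.4715,-.355,.024],s)[0],.024,s))
print(s['opening'])
go(458,62,240,-13.5)
E
```

```text
clock: 12.0
tcp_pos: [0.4714, -0.3535, 0.0065]
eef_rot: [[0.035, 0.999, 0.001], [0.999, -0.035, -0.001], [-0.001, 0.001, -1.0]]
wrist_force: [0.4, 0.4, 0.7]
opening: 0.05
finger_force: 0.0
clock: 12.7
tcp_pos: [0.4731, -0.3551, 0.222]
eef_rot: [[0.035, 0.999, 0.008], [0.999, -0.035, -0.007], [-0.007, 0.008, -1.0]]
wrist_force: [-0.1, -0.4, -0.1]
opening: 0.085
finger_force: 0.0
w (array([ 472.9, -355.8], dtype=float32), array([ 35.7, 131.5], dtype=float32), 87.8, 3840)
0.08497232498235999
row [41.54 -2.85 -2.28] turn 11.5 j6 0.85 t 12.75
```

View pics/w7.png

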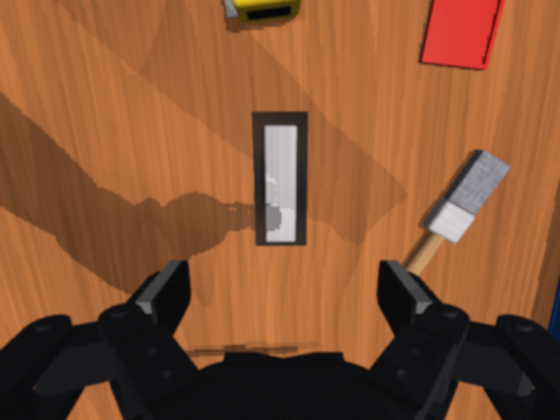

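Steel lies flat on the pad with even margins (pad 253..307, bar 264..298; lengthwise within about 1 mm once parallax is counted). On to the cauls, with the hand turned about 79°.

```bash
python3 -m handwheel "5 -0.3 0 -8 8.5;10 -0.6 0 -16 8.5;15 -1 0 -24 8.5;20 -1.4 0 -32 8.5;25 -1.8 0 -40 8.5;30 -2.1 0 -48 8.5;35 -2.4 0 -56 8.5;39 -2.7 0 -64 8.5" >/dev/null
python3 -m handwheel "0 0 0 -8 8.5;0 0 0 -15 8.5;0 0 0 -15 8.5;0 0 0 -15 8.5" >/dev/null
python3 - <<'E'
from h import *
s,r=shot('wrist','w8'); mm=masks(r['color']); print(s['tcp_pos'],tool_yaw())
for k,g in (('red',(.457,.062,.058)),('blue',(.443,-.017,.058))): print(k,pix(r,g,s)[0].round(),rect(r,mm[k],pix(r,g,s)[0],.058,s))
go(457,62,120,76.5)
E
```

```text
[0.45676078 0.03758571 0.21444286] 76.85861448347985
red [308. 189.] (array([457.3,  61.9], dtype=float32), array([39.5, 82.6], dtype=float32), 167.1, 3346)
blue [226. 194.] (array([441.4, -18.2], dtype=float32), array([40.4, 81.3], dtype=float32), 165.0, 3237)
row [0.53 2.4  9.49] turn 0.4 j6 0.16 t 14.0
```

View pics/w8.png

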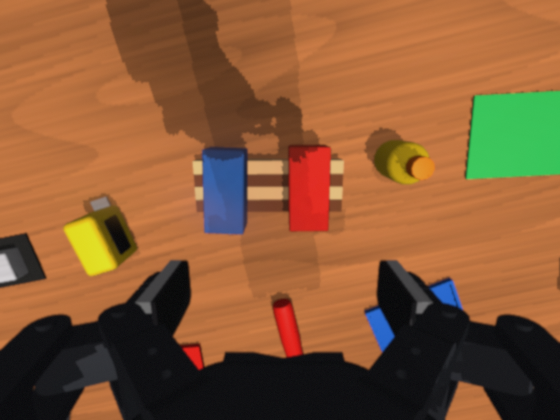

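Cauls are clear in view: red at (310,188), blue at (225,190), bottle base at (400,163). I'll descend on red with the fingers at 6 cm and check before closing.

```bash
python3 -m handwheel "0.5 2.2 4 0 6;0.5 2.2 8 0 6;0.5 2.2 11 0 6;0.5 2.2 11 0 6;0.5 2.2 13 0 6;0.5 2.2 15 0 6;0.5 2.2 17 0 6;0.5 2.2 18.1 0 6" 40
python3 -m handwheel "0 0 0 0 5.4;0 0 0 0 5.4"
python3 - <<'E'
from h import *
s,r=shot('wrist','w9'); go(457,60.4,33,77)
E
```

```text
clock: 14.8
tcp_pos: [0.458, 0.0597, 0.0354]
eef_rot: [[-0.974, 0.227, 0.0], [0.227, 0.974, 0.0], [-0.0, 0.0, -1.0]]
wrist_force: [0.1, -0.3, 0.4]
opening: 0.0602
finger_force: 0.0
clock: 15.0
tcp_pos: [0.4586, 0.0599, 0.0365]
eef_rot: [[-0.974, 0.226, 0.002], [0.226, 0.974, -0.0], [-0.001, 0.0, -1.0]]
wrist_force: [0.7, 0.7, -0.4]
opening: 0.054
finger_force: 0.0
row [ 0.2  -0.    0.39] turn -0.0 j6 0.21 t 15.05
```

View pics/w9.png

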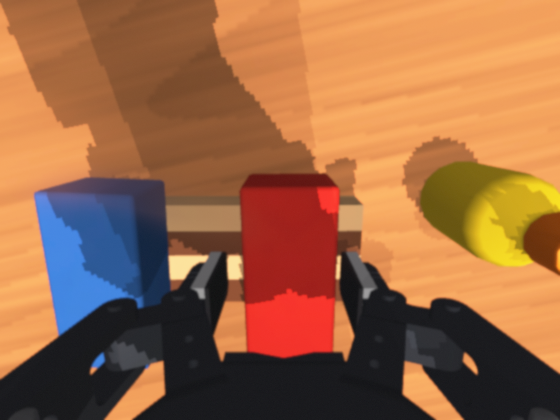

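The caul sits at x 290 against the finger midline 284, so I'll shift 2.5 mm before closing.

```bash
python3 -m handwheel "0.1 0.25 0.2 0 5.4;0.1 0.25 0.2 0 4.8;0.1 0.25 0.2 0 4.4;0.1 0.25 0.2 0 4.1;0.1 0.25 0.2 0 3.7;0.1 0.25 0.2 0 3.5;0.1 0.25 0.2 0 3.5"
python3 -m handwheel "0 0 -0.3 0 3.5;0 0 -1 0 3.5;0 0 -3 0 3.5;0 0 -5 0 3.5;0 0 -7 0 3.5;0 0 -9 0 3.5;0 0 -9 0 3.5"
python3 - <<'E'
from h import *
s,r=shot('wrist','w10'); mm=masks(r['color']); R=np.array(s['eef_rot'])
print(rect(r,mm['red'],(290,250),s['tcp_pos'][2]+.025,s,80), s['tcp_pos'])
print(viewer.look_for('wrist','red_caul')[:1])
go(664,-181,140,-8)
E
```

```text
clock: 15.75
tcp_pos: [0.4577, 0.0628, 0.0337]
eef_rot: [[-0.974, 0.225, 0.001], [0.225, 0.974, 0.0], [-0.001, 0.0, -1.0]]
wrist_force: [-0.2, 0.5, 2.2]
opening: 0.0392
finger_force: 42.0
clock: 16.45
tcp_pos: [0.4595, 0.0628, 0.1266]
eef_rot: [[-0.974, 0.225, 0.006], [0.225, 0.974, -0.0], [-0.006, 0.001, -1.0]]
wrist_force: [1.6, -0.6, -1.1]
opening: 0.0395
finger_force: 41.7
(array([455.6,  63.5], dtype=float32), array([38.8, 75.5], dtype=float32), 167.1, 15253) [0.45945877 0.06277263 0.12663409]
[{'point': [281.3, 266.0], 'p': 0.73}]
row [-25.61 -19.11  -1.65] turn 85.0 j6 0.22 t 16.55
```

View pics/w10.png

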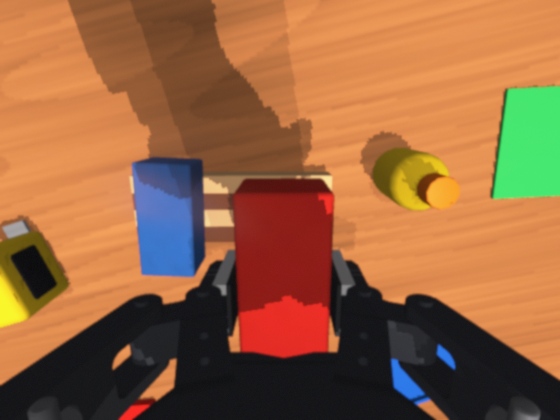

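The red caul is held square, and board and blue caul are undisturbed. Carrying it to the red tray.

```bash
python3 -m handwheel "-2.6 -1.9 -0.8 8 3.5;-5.2 -3.8 -1.6 16 3.5;-7.8 -5.7 -1.6 24 3.5;-10.4 -7.6 -1.6 32 3.5;-13 -9.5 -1.6 40 3.5;-15.6 -11.4 -1.6 48 3.5;-18 -13.3 -1.6 56 3.5;-20.5 -15.2 -1.6 64 3.5" >/dev/null
python3 -m handwheel "0 0 0 8 3.5;0 0 0 16 3.5;0 0 0 21 3.5;0 0 0 21 3.5;0 0 0 21 3.5"
python3 -c "
from h import *
go(664,-181,90,-8)"
```

```text
clock: 17.85
tcp_pos: [0.622, -0.1311, 0.1376]
eef_rot: [[0.137, 0.991, -0.003], [0.991, -0.137, 0.001], [0.0, -0.003, -1.0]]
wrist_force: [-0.3, -1.2, -0.6]
opening: 0.0389
finger_force: 41.8
row [-4.37  4.86  4.74] turn 0.1 j6 1.4 t 17.85
```

```bash
python3 -m handwheel "-2.2 2.4 1 0 3.5;-4.4 4.8 3 0 3.5;-4.4 4.8 4.7 0 3.5;-4.4 4.8 4.7 0 3.5;-4.4 4.8 4.7 0 3.5"
python3 - <<'E'
from h import *
s,r=shot('wrist','w11'); go(664,-181,17,-8)
E
```

```text
clock: 18.35
tcp_pos: [0.6634, -0.181, 0.0915]
eef_rot: [[0.138, 0.99, -0.002], [0.99, -0.138, 0.001], [0.001, -0.002, -1.0]]
wrist_force: [0.2, 0.2, -0.9]
opening: 0.0394
finger_force: 41.7
row [ 0.01 -0.02  7.6 ] turn 0.1 j6 1.35 t 18.4
```

View pics/w11.png

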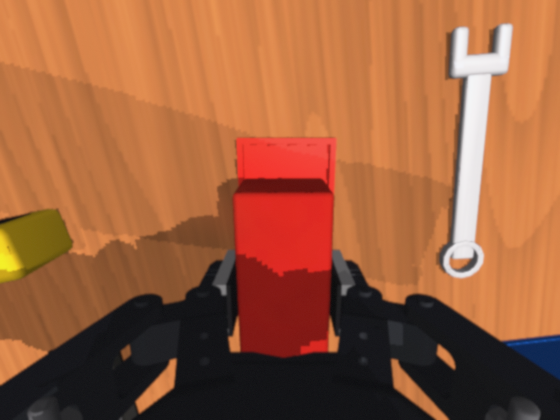

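```bash
cat >> h.py <<'E'
def rel(r,s,px,z):
    return ((world(r,px,z,s)-s['tcp_pos'])@np.array(s['eef_rot'])*1000).round(1)
E
python3 - <<'E'
from h import *
s=read_state(); r=viewer.snapshot('wrist'); t=s['tcp_pos'][2]
print(rel(r,s,[(237.5,138),(335.5,138)],.008), rel(r,s,[(234,192),(333,192)],t+.0243), rel(r,s,[(239,179),(328,179)],t-.0117))
E
```

```text
[[ 57.4 -30.8  85. ]
 [ 57.4  38.2  85. ]] [[ 42.2 -17.4 -24.3]
 [ 42.1  20.6 -24.3]] [[ 40.9 -20.4  11.7]
 [ 40.9  23.6  11.7]]
```

The tray end shows at (237..336,138). It is aligned with the block to within about 2 mm, so I'll correct 1.5 mm and lower.

```bash
python3 -m handwheel "0 0.15 2 0 3.5;0 0.15 4 0 3.5;0 0.15 5.5 0 3.5;0 0.15 6.5 0 3.5;0 0.15 7.1 0 3.5;0 0.15 7.4 0 3.5;0 0.15 7.4 0 3.5;0 0.15 7.4 0 3.5"
python3 -m handwheel "0 0 0.05 0 3.5;0 0 0.1 0 3.5;0 0 0.15 0 3.5;0 0 0.15 0 3.5"
```

```text
clock: 19.25
tcp_pos: [0.6664, -0.1821, 0.0192]
eef_rot: [[0.139, 0.99, 0.001], [0.99, -0.139, -0.001], [-0.0, 0.001, -1.0]]
wrist_force: [-0.0, 0.6, -0.2]
opening: 0.039
finger_force: 41.7
clock: 19.65
tcp_pos: [0.6657, -0.1819, 0.0168]
eef_rot: [[0.139, 0.99, -0.0], [0.99, -0.139, 0.0], [0.0, -0.0, -1.0]]
wrist_force: [-0.2, -0.2, -0.9]
opening: 0.0394
finger_force: 41.7
```

```bash
python3 -m handwheel "0 0 0.05 0 3.5;0 0 0.1 0 3.5;0 0 0.1 0 3.5"; python3 -m handwheel "0 0 0.05 0 3.5;0 0 0.05 0 3.5;0 0 0.05 0 3.5"
```

```text
clock: 19.95
tcp_pos: [0.6658, -0.1819, 0.0158]
eef_rot: [[0.139, 0.99, 0.0], [0.99, -0.139, -0.0], [-0.0, 0.0, -1.0]]
wrist_force: [-0.1, 0.6, -0.5]
opening: 0.0394
finger_force: 41.7
clock: 20.25
tcp_pos: [0.6658, -0.1818, 0.0158]
eef_rot: [[0.139, 0.99, 0.0], [0.99, -0.139, -0.0], [-0.0, 0.0, -1.0]]
wrist_force: [-1.4, 0.8, 2.0]
opening: 0.0393
finger_force: 42.0
```

```bash
python3 -m handwheel "0 0 0 0 4.1;0 0 0 0 4.5;0 0 -0.1 0 5.2;0 0 -0.1 0 5.6;0 0 -1 0 5.8" >/dev/null
python3 -m handwheel "0 0 -3 0 6;0 0 -6 0 6;0 0 -10 0 6;0 0 -15 0 6;0 0 -18 0 6;0 0 -18 0 6;0 0 -18 0 6"
python3 - <<'E'
from h import *
s,r=shot('wrist','w12'); mm=masks(r['color']);
print(rect(r,mm['red'],pix(r,[.665,-.181,.04],s)[0],.008,s))
go(441.5,-19,200,75)
E
```

```text
clock: 21.45
tcp_pos: [0.6666, -0.1822, 0.2076]
eef_rot: [[0.139, 0.99, 0.004], [0.99, -0.139, -0.001], [-0.001, 0.004, -1.0]]
wrist_force: [0.0, 0.9, 0.5]
opening: 0.0597
finger_force: 0.0
(array([ 666.2, -180.8], dtype=float32), array([ 69. , 111.8], dtype=float32), 81.9, 6276)
row [ 13.01 -24.47   0.53] turn -83.0 j6 1.35 t 21.5
```

View pics/w12.png

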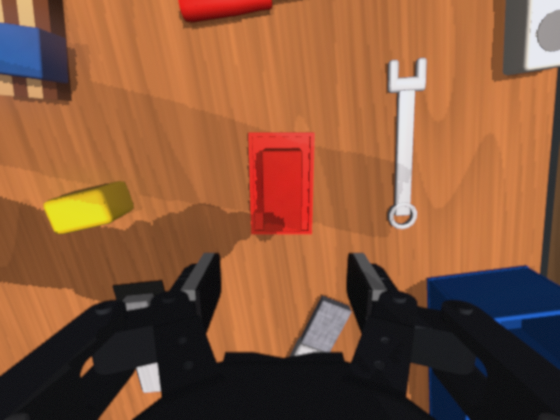

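```bash
python3 - <<'E'
from h import *
s=read_state(); r=viewer.snapshot('wrist'); im=r['color'].astype(int)
print(im[185,240:322,0].tolist()); print(im[125:242,283,0].tolist())
E
```

```text
[175, 172, 169, 169, 166, 163, 162, 164, 155, 139, 157, 202, 224, 227, 221, 215, 204, 174, 150, 145, 144, 144, 144, 148, 164, 187, 201, 204, 206, 206, 207, 207, 207, 207, 207, 207, 208, 209, 209, 210, 211, 211, 212, 212, 213, 214, 214, 214, 214, 214, 213, 213, 212, 211, 211, 211, 212, 212, 212, 213, 212, 208, 200, 205, 224, 231, 232, 231, 229, 220, 198, 201, 223, 229, 223, 205, 190, 184, 182, 181, 182, 183]
[201, 201, 202, 201, 201, 201, 199, 204, 219, 227, 228, 223, 221, 226, 229, 230, 231, 230, 231, 231, 231, 229, 219, 178, 132, 125, 156, 186, 203, 209, 211, 211, 212, 212, 211, 211, 211, 211, 211, 210, 210, 209, 208, 207, 207, 208, 207, 207, 208, 208, 210, 211, 210, 211, 210, 211, 211, 211, 212, 212, 212, 212, 211, 210, 210, 210, 210, 209, 210, 209, 209, 208, 207, 207, 205, 205, 205, 204, 203, 204, 203, 204, 203, 205, 205, 205, 205, 205, 204, 203, 203, 198, 186, 162, 140, 128, 125, 123, 124, 125, 130, 140, 148, 152, 154, 156, 164, 185, 214, 221, 208, 188, 179, 177, 178, 178, 179]
```

```bash
python3 - <<'E'
from h import *
s=read_state(); r=viewer.snapshot('wrist')
a=rel(r,s,[(283,132),(282,235)],.008); b=rel(r,s,[(283,151),],.040); c=rel(r,s,[(283,148.5)],.004)
print(a,b,c,'tray centre x',a[:,0].mean(),'caul centre',b[0,0]-42,c[0,0]-42)
print(rel(r,s,[(250.3,185),(314.7,185)],.008),rel(r,s,[(264.3,185),(302.3,185)],.040))
E
python3 -m handwheel "2 -3 0 -8 6;4 -6 0 -16 6;6 -9 0 -24 6;8 -12 0 -32 6;9.5 -15 0 -40 6;11 -18 0 -48 6;12 -21 0 -56 6;13 -24 0 -64 6" >/dev/null
python3 -m handwheel "0 0 0 -8 6;0 0 0 -16 6;0 0 0 -19 6;0 0 0 -19 6;0 0 0 -19 6" >/dev/null
python3 - <<'E'
from h import *
s,r=shot('wrist'); mm=masks(r['color']); print(s['tcp_pos'],tool_yaw())
print(rect(r,mm['blue'],pix(r,(.443,-.017,.058),s)[0],.058,s))
go(441.5,-18.5,34,75)
E
```

```text
[[ 58.5   1.  195.9]
 [-55.4  -0.2 195.8]] [[ 41.7   1.1 163.9]] [[ 41.2   1.  199.9]] tray centre x 1.5500000000000007 caul centre -0.29999999999999716 -0.7999999999999972
[[  2.4 -34.7 195.9]
 [  2.4  35.6 195.8]] [[  8.6 -17.4 163.9]
 [  8.6  20.1 163.8]]
[ 0.44537272 -0.01961782  0.20402811] 74.94532193037257
(array([441.5, -19.9], dtype=float32), array([38.3, 81.4], dtype=float32), 164.3, 3460)
row [3.900e-01 1.000e-02 1.703e+01] turn -0.1 j6 0.07 t 22.95
```

```bash
python3 -m handwheel "0.4 -0.05 4 0.4 6;0.4 -0.05 8 0.4 6;0.4 -0.05 11 0.4 6;0.4 -0.05 13 0.4 6;0.4 -0.05 15 0.4 6;0.4 -0.05 17 0.4 5.8;0.4 -0.05 17 0.4 5.4;0.4 -0.05 17 0.4 5.4" 
python3 - <<'E'
from h import *
s,r=shot('wrist','w13'); go(441.5,-19,34,74.6)
E
```

```text
clock: 23.75
tcp_pos: [0.4416, -0.0191, 0.0351]
eef_rot: [[-0.964, 0.266, -0.001], [0.266, 0.964, 0.0], [0.001, -0.0, -1.0]]
wrist_force: [0.6, -0.7, -0.5]
opening: 0.0539
finger_force: 0.0
row [0.12 0.   0.2 ] turn -0.0 j6 0.07 t 23.8
```

View pics/w13.png

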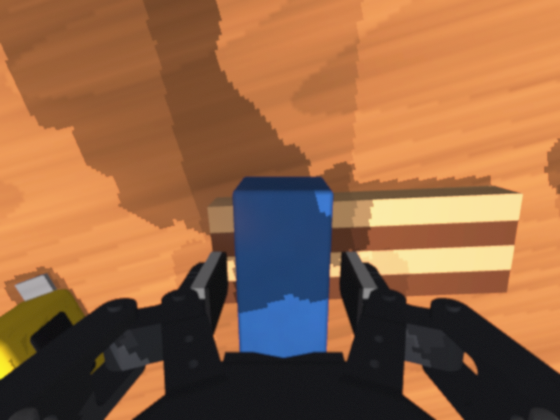

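The blue block (237..330) is centred between the fingers. I have now viewed 16 pictures, two over the allowed 14, so I'll view no more and work from numbers only.

```bash
python3 -m handwheel "0.1 0 0.1 0 5;0.1 0 0.1 0 4.4;0.1 0 0.1 0 4.1;0.1 0 0.1 0 3.7;0.1 0 0.1 0 3.5;0.1 0 0.1 0 3.5;0.1 0 0.1 0 3.5" 40
python3 -m handwheel "0 0 -0.3 0 3.5;0 0 -1 0 3.5;0 0 -3 0 3.5;0 0 -5 0 3.5;0 0 -7 0 3.5;0 0 -9 0 3.5;0 0 -10 0 3.5"
python3 -c "
from h import *
go(662,163,135,11.5)"
```

```text
clock: 24.5
tcp_pos: [0.4421, -0.0191, 0.0353]
eef_rot: [[-0.964, 0.265, 0.002], [0.265, 0.964, -0.0], [-0.002, 0.0, -1.0]]
wrist_force: [-0.7, -0.5, 5.5]
opening: 0.0392
finger_force: 42.3
clock: 25.2
tcp_pos: [0.4418, -0.019, 0.136]
eef_rot: [[-0.964, 0.265, 0.002], [0.265, 0.964, -0.0], [-0.002, 0.0, -1.0]]
wrist_force: [1.0, 0.4, -0.1]
opening: 0.0391
finger_force: 41.6
row [-16.4   23.39   0.14] turn 63.1 j6 0.07 t 25.2
```

```bash
python3 -m handwheel "-2 2.9 0 8 3.5;-4 5.8 0 16 3.5;-6 8.7 0 24 3.5;-8 11.6 0 32 3.5;-10 14.5 0 40 3.5;-12 17.4 0 48 3.5;-14 20 0 56 3.5;-16 22.8 0 63 3.5" >/dev/null
python3 -m handwheel "0 0 0 0 3.5;0 0 0 0 3.5;0 0 0 0 3.5"
python3 -c "
from h import *
go(662,163,90,11.5)"
```

```text
clock: 26.3
tcp_pos: [0.655, 0.1578, 0.1339]
eef_rot: [[-0.202, 0.979, -0.002], [0.979, 0.202, -0.001], [-0.0, -0.002, -1.0]]
wrist_force: [0.5, -0.2, -1.5]
opening: 0.0392
finger_force: 41.6
row [0.37 0.79 4.39] turn 0.1 j6 1.5 t 26.3
```

```bash
python3 -m handwheel "0.4 0.8 2 0 3.5;0.4 0.8 4 0 3.5;0.4 0.8 4.4 0 3.5;0.4 0.8 4.4 0 3.5;0.4 0.8 4.4 0 3.5" >/dev/null
python3 - <<'E'
from h import *
s,r=shot('wrist'); t=s['tcp_pos'][2]; m=masks(r['color'])['blue']
for row in range(130,215,6):
    x=np.nonzero(m[row,200:370])[0]; print(row,(x.min()+200,x.max()+200) if len(x) else None, end='; ')
col=r['color'][125:205,285].astype(int); print('\n',[tuple(c) for c in col[::2].tolist()])
go(662,163,17.3,11.5)
E
```

```text
130 None; 136 None; 142 (np.int64(234), np.int64(331)); 148 (np.int64(234), np.int64(331)); 154 (np.int64(234), np.int64(330)); 160 (np.int64(234), np.int64(330)); 166 (np.int64(234), np.int64(330)); 172 (np.int64(235), np.int64(329)); 178 (np.int64(235), np.int64(329)); 184 (np.int64(235), np.int64(329)); 190 (np.int64(236), np.int64(330)); 196 (np.int64(234), np.int64(332)); 202 (np.int64(235), np.int64(332)); 208 (np.int64(235), np.int64(332)); 214 (np.int64(235), np.int64(331)); 
 [(209, 129, 81), (208, 129, 82), (208, 129, 83), (207, 129, 84), (207, 130, 85), (207, 129, 86), (197, 125, 90), (126, 117, 177), (87, 143, 239), (86, 146, 242), (82, 138, 236), (82, 143, 241), (83, 145, 242), (81, 145, 242), (81, 145, 242), (79, 144, 242), (77, 143, 242), (76, 143, 242), (75, 143, 242), (74, 141, 241), (68, 130, 232), (62, 123, 224), (61, 122, 223), (60, 122, 223), (58, 120, 222), (50, 102, 189), (30, 54, 96), (24, 44, 74), (24, 44, 75), (25, 45, 77), (25, 45, 77), (26, 45, 77), (33, 62, 106), (48, 95, 162), (55, 111, 190), (60, 120, 205), (60, 120, 206), (61, 121, 206), (61, 121, 207), (61, 121, 206)]
row [-0.03 -0.19  7.5 ] turn 0.1 j6 1.51 t 26.85
```

```bash
python3 -m handwheel "0.05 -0.15 2 0 3.5;0.05 -0.15 4 0 3.5;0.05 -0.15 5.5 0 3.5;0.05 -0.15 6.5 0 3.5;0.05 -0.15 7 0 3.5;0.05 -0.15 7.3 0 3.5;0.05 -0.15 7.3 0 3.5;0.05 -0.15 7.3 0 3.5"
python3 -m handwheel "0 0 0.05 0 3.5;0 0 0.1 0 3.5;0 0 0.15 0 3.5;0 0 0.15 0 3.5"
```

```text
clock: 27.65
tcp_pos: [0.6622, 0.1642, 0.0183]
eef_rot: [[-0.201, 0.98, 0.002], [0.98, 0.201, 0.0], [-0.0, 0.002, -1.0]]
wrist_force: [-0.4, -0.3, -0.1]
opening: 0.0393
finger_force: 41.7
clock: 28.05
tcp_pos: [0.6621, 0.1642, 0.0174]
eef_rot: [[-0.201, 0.98, 0.002], [0.98, 0.201, 0.0], [-0.0, 0.002, -1.0]]
wrist_force: [-0.6, -0.4, 5.5]
opening: 0.0394
finger_force: 42.3
```

Contact at the expected height. Releasing, backing off and measuring.

```bash
python3 -m handwheel "0 0 0 0 4.1;0 0 0 0 4.5;0 0 -0.1 0 5.2;0 0 -0.1 0 5.6;0 0 -1 0 5.8" >/dev/null
python3 -m handwheel "0 0 -3 0 6;0 0 -6 0 6;0 0 -10 0 7;0 0 -15 0 8.5;0 0 -18 0 8.5;0 0 -18 0 8.5;0 0 -18 0 8.5"
python3 - <<'E'
from h import *
s,r=shot('wrist','w14'); mm=masks(r['color'])
c=pix(r,[.662,.163,.008],s)[0].round().astype(int); print(c,rect(r,mm['blue'],c,.008,s))
print(r['color'][c[1],c[0]-45:c[0]+46,2].tolist()); print(r['color'][c[1]-65:c[1]+65,c[0],2].tolist())
go(451,22,210,-15)
E
```

```text
clock: 29.25
tcp_pos: [0.6623, 0.1643, 0.208]
eef_rot: [[-0.201, 0.98, 0.004], [0.98, 0.201, 0.001], [-0.0, 0.004, -1.0]]
wrist_force: [0.1, 0.6, -0.9]
opening: 0.0849
finger_force: 0.0
[281 187] (array([663.5, 163.1], dtype=float32), array([ 69.1, 112.3], dtype=float32), 101.5, 6255)
[62, 61, 59, 58, 56, 58, 59, 60, 62, 63, 64, 66, 63, 65, 89, 135, 172, 182, 170, 143, 121, 115, 114, 114, 114, 113, 110, 114, 133, 151, 156, 156, 155, 156, 155, 156, 157, 158, 158, 159, 161, 164, 166, 163, 160, 159, 159, 158, 157, 157, 157, 157, 159, 159, 160, 161, 161, 161, 160, 159, 159, 158, 158, 157, 155, 151, 159, 183, 195, 196, 196, 195, 191, 174, 154, 167, 186, 182, 152, 102, 69, 61, 61, 63, 63, 62, 62, 61, 59, 60, 58]
[68, 69, 69, 70, 70, 71, 73, 72, 73, 73, 75, 90, 138, 191, 219, 222, 222, 221, 222, 223, 224, 223, 223, 221, 208, 164, 112, 104, 135, 163, 176, 180, 181, 180, 180, 180, 180, 181, 180, 180, 180, 181, 181, 181, 180, 181, 182, 182, 183, 184, 183, 184, 184, 183, 182, 182, 181, 181, 179, 179, 178, 177, 176, 171, 164, 159, 158, 158, 158, 158, 158, 156, 155, 146, 124, 103, 95, 94, 94, 94, 93, 92, 94, 93, 92, 92, 93, 94, 93, 94, 93, 93, 93, 93, 93, 93, 94, 95, 101, 116, 134, 146, 151, 152, 152, 151, 151, 153, 159, 157, 148, 160, 174, 166, 133, 93, 68, 62, 61, 61, 60, 59, 59, 58, 58, 57, 58, 59, 60, 61]
row [ -9.69 -23.47  -0.43] turn 26.6 j6 1.51 t 29.3
```

Blue sits centred in its tray (block mid 283 against tray mid 283 px; lengthwise within about 1 mm). Now the board.

```bash
python3 -m handwheel "-1.5 -3.5 0 4 8.5;-3 -7 0 8 8.5;-4.5 -10.5 0 12 8.5;-6 -14 0 16 8.5;-7.5 -17.5 0 20 8.5;-9 -21 0 24 8.5;-9.7 -23.4 0 26.6 8.5;-9.7 -23.4 0 26.6 8.5" >/dev/null
python3 -m handwheel "0 0 0 0 8.5;0 0 0 0 8.5" >/dev/null
python3 - <<'E'
from h import *
s,r=shot('wrist','w15'); print(s['tcp_pos'],tool_yaw())
print(viewer.look_for('wrist','board')[:1])
c=pix(r,[[.451,.022,.022],[.4717,.099,.022],[.430,-.055,.022]],s); print(c.round())
hsv=cv2.cvtColor(r['color'],cv2.COLOR_RGB2HSV)
x0,y0=c[0].round().astype(int)
for y in (y0-50,y0,y0+40): print(y,hsv[y,x0-45:x0+46:3].tolist())
E
```

```text
[0.4517681  0.0223531  0.20465932] -14.944735341265526
[{'point': [283.0, 184.3], 'p': 0.85}]
[[282. 190.]
 [282. 111.]
 [281. 260.]]
140 [[12, 165, 175], [12, 166, 180], [12, 165, 190], [12, 165, 198], [12, 167, 182], [14, 144, 152], [18, 115, 220], [18, 113, 221], [18, 113, 221], [18, 113, 221], [15, 127, 175], [10, 159, 125], [10, 161, 125], [11, 162, 124], [11, 155, 130], [17, 117, 214], [18, 113, 222], [18, 111, 222], [18, 113, 222], [17, 119, 202], [10, 161, 125], [10, 162, 123], [10, 165, 124], [10, 164, 123], [11, 168, 147], [12, 165, 184], [12, 167, 194], [12, 166, 192], [12, 167, 189], [12, 167, 185], [12, 168, 182]]
190 [[12, 168, 158], [12, 166, 172], [12, 168, 172], [12, 167, 170], [12, 166, 164], [12, 166, 155], [13, 147, 128], [15, 123, 213], [15, 125, 214], [15, 125, 215], [15, 124, 214], [12, 138, 142], [9, 161, 106], [9, 161, 106], [9, 165, 105], [13, 139, 143], [15, 123, 216], [15, 123, 216], [15, 124, 216], [15, 123, 213], [12, 149, 125], [9, 163, 105], [9, 163, 105], [9, 163, 105], [11, 165, 131], [12, 167, 157], [12, 166, 158], [12, 167, 160], [12, 166, 169], [12, 168, 165], [12, 168, 167]]
230 [[12, 165, 105], [12, 166, 103], [12, 164, 101], [12, 165, 102], [12, 165, 124], [12, 164, 109], [12, 161, 108], [13, 149, 115], [15, 125, 131], [14, 125, 133], [15, 125, 151], [15, 126, 128], [12, 161, 76], [10, 156, 75], [11, 166, 72], [11, 156, 75], [14, 124, 121], [15, 125, 131], [15, 123, 131], [15, 124, 132], [13, 137, 143], [10, 164, 107], [10, 162, 107], [9, 161, 106], [11, 164, 120], [12, 167, 166], [12, 167, 165], [12, 169, 171], [12, 168, 172], [12, 168, 175], [12, 169, 180]]
```

```bash
python3 - <<'E'
from h import *
s,r=shot('wrist'); hsv=cv2.cvtColor(r['color'],cv2.COLOR_RGB2HSV)
m=((hsv[:,:,1]<141)&(hsv[:,:,0]>11)&(hsv[:,:,0]<22)); m[:, :235]=0; m[:,330:]=0; m[:85]=0; m[290:]=0
for p in ((265,185),(292,185)): print(rect(r,m,p,.022,s,25))
m2=m|((hsv[:,:,0]<12)&(hsv[:,:,2]<135)&(hsv[:,:,1]<167)); m2[:, :235]=0; m2[:,330:]=0
# strips' right edge at several rows
for y in range(110,265,15): print(y,np.nonzero(m[y])[0][[0,-1]] if m[y].any() else None,end=' ')
go(451,22,30,-15)
E
```

```text
(array([431.6,  26. ], dtype=float32), array([ 15.8, 160.2], dtype=float32), 77.1, 2187)
(array([458.8,  19.9], dtype=float32), array([ 16., 160.], dtype=float32), 77.1, 2237)
110 None 125 [252 294] 140 [252 295] 155 [253 295] 170 [254 295] 185 [255 296] 200 [256 296] 215 [257 296] 230 [259 296] 245 [260 297] 260 [260 297] row [-0.07 -0.08 17.53] turn 0.1 j6 1.73 t 30.45
```

The board's strips measure 160 mm long at 77.1°, which matches. I'll grasp at about (450.4, 21.8).

```bash
python3 -m handwheel "-0.1 -0.12 4 -2 8.5;-0.1 -0.12 8 -2 8.5;-0.1 -0.12 12 -2 8.5;-0.1 -0.12 15 -2 8.5;-0.1 -0.12 17 -2 8.5;-0.1 -0.12 19 -2 8.5;-0.1 -0.12 20 -2 8.5;-0.1 -0.12 20 -2 8.5" 50
python3 -m handwheel "0 0 0 0 6.8;0 0 0 0 6.8;0 0 0 0 6.8"
python3 - <<'E'
from h import *
s,r=shot('wrist','w16'); hsv=cv2.cvtColor(r['color'],cv2.COLOR_RGB2HSV)
go(450.4,21.8,3,-12.9); print(s['opening'])
for y in (255,270,285): print(y,hsv[y,180:390:2].tolist()) if y==270 else 0
E
```

```text
clock: 31.25
tcp_pos: [0.4489, 0.0218, 0.0041]
eef_rot: [[0.224, 0.975, -0.004], [0.975, -0.224, 0.0], [-0.0, -0.004, -1.0]]
wrist_force: [-0.4, -0.8, 0.8]
opening: 0.0851
finger_force: 0.0
clock: 31.55
tcp_pos: [0.4516, 0.0213, 0.0072]
eef_rot: [[0.225, 0.974, 0.003], [0.974, -0.225, -0.0], [0.0, 0.003, -1.0]]
wrist_force: [-0.7, -0.1, 0.3]
opening: 0.0681
finger_force: 0.0
row [ 0.03 -0.11  0.4 ] turn -0.1 j6 1.7 t 31.6
0.06806026008983694
270 [[105, 24, 21], [105, 12, 44], [150, 8, 68], [150, 4, 71], [150, 4, 70], [135, 7, 71], [150, 4, 70], [150, 4, 60], [120, 9, 28], [135, 36, 14], [150, 21, 12], [0, 0, 15], [135, 39, 13], [105, 39, 13], [30, 18, 14], [8, 120, 34], [12, 167, 90], [12, 165, 102], [12, 163, 108], [14, 138, 122], [15, 122, 134], [15, 125, 135], [15, 122, 134], [15, 121, 135], [15, 123, 135], [15, 122, 134], [15, 123, 135], [15, 121, 135], [15, 121, 135], [15, 124, 134], [15, 123, 135], [15, 122, 134], [15, 122, 134], [15, 123, 135], [14, 122, 132], [13, 139, 90], [10, 161, 65], [9, 166, 66], [9, 160, 67], [10, 169, 65], [9, 165, 65], [9, 165, 65], [10, 165, 65], [9
[... 231 characters left out ...]
 [15, 123, 209], [15, 123, 199], [15, 123, 178], [15, 123, 168], [15, 122, 149], [15, 121, 146], [15, 122, 138], [15, 122, 136], [14, 126, 119], [11, 160, 70], [10, 173, 65], [10, 166, 69], [10, 168, 82], [10, 167, 81], [10, 166, 72], [9, 159, 72], [9, 163, 69], [9, 160, 67], [10, 170, 75], [10, 168, 97], [10, 168, 100], [10, 167, 90], [10, 169, 86], [9, 166, 83], [11, 166, 89], [12, 166, 100], [12, 164, 101], [12, 165, 102], [12, 164, 101], [12, 165, 99], [11, 155, 56], [0, 36, 14], [170, 51, 15], [20, 55, 14], [0, 21, 12], [0, 21, 12], [90, 16, 16], [135, 20, 26], [150, 4, 63], [150, 3, 83], [150, 3, 86], [120, 3, 86], [150, 3, 86], [150, 3, 84], [135, 8, 68], [120, 16, 32], [135, 23, 22]]
```

```bash
python3 -m handwheel "0 -0.1 0.2 0 6.6;0 -0.1 0.3 0 6.2;0 -0.1 0.3 0 5.8;0 -0.1 0.3 0 5.4;0 -0.1 0.3 0 5.1;0 -0.1 0.3 0 5;0 -0.1 0.3 0 5" 50
python3 -m handwheel "0 0 -0.3 0 5;0 0 -1 0 5;0 0 -3 0 5;0 0 -6 0 5;0 0 -9 0 5;0 0 -12 0 5;0 0 -13 0 5;0 0 -13 0 5"
python3 -c "
from h import *
go(469,340.3,140,-10.1)"
```

```text
clock: 32.3
tcp_pos: [0.4497, 0.0215, 0.0032]
eef_rot: [[0.225, 0.974, 0.001], [0.974, -0.225, -0.0], [0.0, 0.001, -1.0]]
wrist_force: [0.7, 0.7, 2.0]
opening: 0.0551
finger_force: 52.7
clock: 33.1
tcp_pos: [0.4506, 0.0215, 0.1344]
eef_rot: [[0.225, 0.974, 0.004], [0.974, -0.225, -0.0], [0.0, 0.004, -1.0]]
wrist_force: [-0.1, 0.6, -1.5]
opening: 0.0547
finger_force: 53.4
row [31.48 -5.37 -0.56] turn -2.9 j6 1.7 t 33.1
```

```bash
python3 -m handwheel "3.5 -0.6 -1 -0.5 5;7.5 -1.3 -2 -1 5;11.5 -2 -2 -1.5 5;15.5 -2.7 -2 -2 5;19.5 -3.4 -2 -2.5 5;23.5 -4.1 -2 -2.8 5;27.5 -4.8 -2 -2.8 5;31 -5.3 -1 -2.8 5" >/dev/null
python3 -m handwheel "0.3 0 2 0 5;0.3 0 4 0 5;0.3 0 5 0 5;0.3 0 5 0 5;0.3 0 5 0 5"
python3 - <<'E'
from h import *
s,r=shot('wrist'); m=masks(r['color'])['green']; t=s['tcp_pos'][2]
ys,xs=np.nonzero(m); print(ys.min(),ys.max())
top=None
for y in range(ys.min(),ys.min()+45,8):
    x=np.nonzero(m[y])[0]; print(y,x.min(),x.max())
    print(rel(r,s,[(x.min(),y),(x.max(),y)],.004).tolist())
hsv=cv2.cvtColor(r['color'],cv2.COLOR_RGB2HSV)
a=((hsv[:,:,1]<141)&(hsv[:,:,0]>11)&(hsv[:,:,0]<22)&(hsv[:,:,2]>90)); a[:,:200]=0;a[:,360:]=0;a[300:]=0
yy,xx=np.nonzero(a); 
for y in (yy.min()+3,yy.min()+30,yy.min()+60):
    x=np.nonzero(a[y])[0]; print('b',y,x.min(),x.max(),rel(r,s,[(x.min(),y),(x.max(),y)],t+.0188).tolist())
go(469,340.3,9,-10.1)
E
```

```text
clock: 34.4
tcp_pos: [0.4675, 0.3379, 0.0921]
eef_rot: [[0.177, 0.984, -0.001], [0.984, -0.177, -0.001], [-0.001, -0.001, -1.0]]
wrist_force: [-0.3, -0.5, -2.0]
opening: 0.0544
finger_force: 53.3
77 87
77 220 349
[[97.8, -41.5, 88.1], [97.7, 46.1, 88.0]]
85 220 349
[[92.7, -41.8, 88.1], [92.6, 46.4, 88.0]]Traceback (most recent call last):
  File "<stdin>", line 6, in <module>
    return umr_minimum(a, axis, None, out, keepdims, initial, where)
ValueError: zero-size array to reduction operation minimum which has no identity
```

```bash
python3 - <<'E'
from h import *
s,r=shot('wrist'); t=s['tcp_pos'][2]
hsv=cv2.cvtColor(r['color'],cv2.COLOR_RGB2HSV)
print(hsv[80:140:2,262].tolist())
for y in (150,180): print([ (i+210,*v) for i,v in enumerate(hsv[y,210:360].tolist())][::4])
print([rel(r,s,[(275,y)],t+.0188)[0,0] for y in (95,100,105,110,115,120)])
go(469,340.3,9,-10.1)
E
```

```text
[[67, 165, 216], [67, 167, 218], [67, 165, 218], [63, 144, 200], [26, 122, 117], [10, 160, 124], [10, 161, 125], [10, 159, 125], [10, 160, 126], [10, 161, 125], [10, 162, 126], [10, 159, 128], [10, 156, 129], [10, 158, 129], [10, 158, 129], [11, 158, 129], [11, 158, 129], [11, 157, 130], [10, 154, 129], [11, 155, 130], [11, 156, 129], [11, 153, 130], [11, 155, 130], [11, 154, 131], [11, 155, 132], [11, 153, 133], [11, 155, 132], [11, 154, 131], [10, 153, 132], [11, 153, 132]]
[(210, 14, 144, 163), (214, 18, 112, 229), (218, 18, 112, 230), (222, 19, 111, 229), (226, 19, 111, 229), (230, 19, 111, 230), (234, 19, 109, 229), (238, 19, 109, 229), (242, 19, 109, 229), (246, 17, 115, 222), (250, 11, 159, 130), (254, 11, 157, 130), (258, 11, 156, 131), (262, 11, 157, 130), (266, 11, 157, 130), (270, 10, 155, 130), (274, 11, 158, 129), (278, 11, 157, 130), (282, 12, 148, 140), (286, 19, 107, 229), (290, 19, 108, 229), (294, 19, 108, 229), (298, 19, 108, 229), (302, 19, 108, 230), (306, 19, 108, 230), (310, 20, 109, 230), (314, 19, 109, 230), (318, 19, 111, 226), (322, 10, 161, 128), (326, 11,
[... 433 characters left out ...]
(258, 10, 161, 125), (262, 10, 163, 125), (266, 10, 163, 125), (270, 10, 162, 124), (274, 9, 161, 125), (278, 9, 161, 125), (282, 11, 147, 137), (286, 19, 109, 230), (290, 19, 108, 231), (294, 19, 109, 231), (298, 19, 108, 231), (302, 19, 109, 230), (306, 19, 108, 231), (310, 19, 109, 230), (314, 19, 108, 231), (318, 17, 118, 214), (322, 10, 163, 125), (326, 9, 161, 125), (330, 10, 163, 125), (334, 10, 163, 125), (338, 10, 163, 125), (342, 10, 163, 125), (346, 10, 165, 125), (350, 10, 165, 125), (354, 12, 168, 147), (358, 12, 167, 156)]
[np.float64(77.7), np.float64(75.9), np.float64(74.2), np.float64(72.4), np.float64(70.6), np.float64(68.8)]
row [ 0.17 -0.01  8.49] turn -0.1 j6 2.26 t 34.5
```

```bash
python3 -m handwheel "0.2 0 2 0 5;0.2 0 4 0 5;0.2 0 5.5 0 5;0.2 0 6.8 0 5;0.2 0 7.6 0 5;0.2 0 8.1 0 5;0.2 0 8.1 0 5;0.2 0 8.1 0 5"
python3 -m handwheel "0 0 0.1 0 5;0 0 0.2 0 5;0 0 0.2 0 5;0 0 0.2 0 5"
python3 -m handwheel "0 0 0.05 0 5;0 0 0.1 0 5;0 0 0.1 0 5"
```

```text
clock: 35.3
tcp_pos: [0.4687, 0.3407, 0.0124]
eef_rot: [[0.177, 0.984, 0.001], [0.984, -0.177, 0.0], [0.001, 0.001, -1.0]]
wrist_force: [1.2, -0.3, -1.5]
opening: 0.0548
finger_force: 53.3
clock: 35.7
tcp_pos: [0.4684, 0.3405, 0.01]
eef_rot: [[0.177, 0.984, 0.0], [0.984, -0.177, 0.0], [0.0, 0.0, -1.0]]
wrist_force: [-0.5, 1.0, -2.2]
opening: 0.0547
finger_force: 53.3
clock: 36.0
tcp_pos: [0.4682, 0.3405, 0.0087]
eef_rot: [[0.177, 0.984, -0.0], [0.984, -0.177, -0.0], [-0.0, -0.0, -1.0]]
wrist_force: [0.2, 0.2, -2.8]
opening: 0.0545
finger_force: 53.3
```

```bash
python3 -m handwheel "0 0 0.05 0 5;0 0 0.1 0 5;0 0 0.1 0 5"; python3 -m handwheel "0 0 0.05 0 5;0 0 0.1 0 5;0 0 0.1 0 5"
```

```text
clock: 36.3
tcp_pos: [0.4682, 0.3405, 0.0077]
eef_rot: [[0.177, 0.984, -0.0], [0.984, -0.177, -0.0], [-0.0, -0.0, -1.0]]
wrist_force: [0.8, -0.2, -2.2]
opening: 0.055
finger_force: 53.3
clock: 36.6
tcp_pos: [0.4683, 0.3405, 0.0072]
eef_rot: [[0.177, 0.984, 0.0], [0.984, -0.177, 0.0], [0.0, 0.0, -1.0]]
wrist_force: [-1.4, -0.3, 1.8]
opening: 0.0548
finger_force: 53.6
```

Contact at the predicted 7.2 mm. Release, rise and measure; then one look with the top camera as well.

```bash
python3 -m handwheel "0 0 0 0 5.7;0 0 0 0 6.1;0 0 -0.1 0 6.6;0 0 -0.1 0 7;0 0 -0.5 0 7" >/dev/null
python3 -m handwheel "0 0 -2 0 7;0 0 -5 0 7;0 0 -9 0 8;0 0 -14 0 8.5;0 0 -19 0 8.5;0 0 -22 0 8.5;0 0 -22 0 8.5;0 0 -22 0 8.5"
python3 - <<'E'
from h import *
s,r=shot('wrist','w17'); hsv=cv2.cvtColor(r['color'],cv2.COLOR_RGB2HSV); g=(hsv[:,:,0]>45)&(hsv[:,:,0]<80)&(hsv[:,:,1]>90)&(hsv[:,:,2]>50)
c=pix(r,[.469,.340,.015],s)[0]; print('mat',rect(r,g,c,.004,s,80),c)
m=((hsv[:,:,1]<145)&(hsv[:,:,0]>11)&(hsv[:,:,0]<24)&(hsv[:,:,2]>70))
for dx in (-12,12): print('strip',rect(r,m,c+[dx,0],.026,s,30))
x=int(c[0])
for y in (int(c[1])-40,int(c[1]),int(c[1])+30):
    gg=np.nonzero(g[y])[0]; gg=gg[(gg>x-70)&(gg<x+70)]; k=np.diff(gg).argmax(); print(y,gg[0],gg[k],gg[k+1],gg[-1])
gg=np.nonzero(g[:,x])[0]; k=np.diff(gg).argmax(); print('col',gg[0],gg[k],gg[k+1],gg[-1])
t=viewer.snapshot('top'); cv2.imwrite('pics/top1.png',t['color'][:,:,::-1])
for l in ['weight','red_caul','blue_caul','board']: 
    d=viewer.look_for('top',l)[:1]; print(l,[(world(t,e['point'],.03)[0,:2].round(3),e['p']) for e in d])
E
```

```text
clock: 37.9
tcp_pos: [0.4689, 0.3409, 0.2331]
eef_rot: [[0.177, 0.984, 0.002], [0.984, -0.177, 0.001], [0.002, 0.002, -1.0]]
wrist_force: [0.1, 0.1, -0.3]
opening: 0.0851
finger_force: 0.0
mat (array([470.3, 341.6], dtype=float32), array([ 89.1, 187.5], dtype=float32), 79.8, 4639) [281.95324322 184.46204209]
strip (array([450.1, 344.3], dtype=float32), array([ 15.3, 156.2], dtype=float32), 79.6, 1805)
strip (array([476.6, 339.5], dtype=float32), array([ 17. , 156.2], dtype=float32), 79.8, 1999)
144 245 255 309 321
184 246 256 308 320
214 247 257 307 319
col 98 111 252 254
weight [(array([ 0.469, -0.353]), 0.85)]
red_caul [(array([ 0.668, -0.182]), 0.61)]
blue_caul [(array([0.659, 0.164]), 0.9)]
board [(array([0.468, 0.327]), 0.9)]
```

Board at (470.2, 340.7), 79.7°, against the mat at (470.3, 341.6), 79.8°. All four pieces are placed, so I'm handing in.

```bash
python3 -c "
from station import workorder
print(workorder.job_done())"
```

```text
the job is handed in; nothing more can be done
None
```

The job is handed in at about 38 s: the weight, red block, blue block and board were set down in that order, each within about 2 mm of the middle of its place and lined up with it by my camera measurements; I viewed 16 pictures, two over the limit of 14.

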